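# Roll the test roller into the latch cradle and load the bolt

## Robot

A 7-joint arm with a two-finger parallel gripper is mounted at the origin on the work surface. World frame = base frame: x ahead of the robot, y to its left, z up, the work surface at z = 0. Lengths are in m, angles in rad, forces in N, time in s.
With the tool pointing down it reaches from about 0.425 to 1.025 m from the base axis. Payload 9.4 kg.
Tool frame: the origin (TCP) lies at the very end of the fingers, on their centre line; the grasp point (between the pads) lies 19 mm behind it; z points along the fingers, y is the line along which they close (so a half turn about z gives the same grasp; the last joint's range is limited). The gripper opens to 85 mm and grips with 20 to 120 N. Pads are 22 mm wide; open, the fingers measure 114 mm over their backs; the gripper's body (76 mm by 85 mm) begins 54 mm behind the grasp point. The pads swing forward as they close: fully open they stand 13 mm farther back than shut.
Start: joints at [1.163, 0.599, -0.003, 1.599, 0.002, 0.943, -0.08], TCP at [0.235, -0.686, 0.231] pointing down, gripper open.
Joint ranges: [-2.57, 2.57], [-0.35, 1.97], [-1.29, 1.29], [0.11, 2.56], [-1.05, 4.19], [0.11, 1.86], [-2.63, 2.63]. Speed limits (rad/s): [2.22, 2.22, 3.01, 3.01, 3.14, 3.14, 3.14].

## Interface

Orientations are given as a rotation vector (axis times angle).
In Python, from plant import ctrl gives the robot as it stands. The module is installed in compiled form; this text tells all that it offers. Calls block until the motion is done:
- ctrl.move_ptp(position, orientation): joint-space move of the TCP to a pose.
- ctrl.move_linear(position, rotation=None, v=0.15, contact_N=None): straight line of the TCP; rotation=None keeps the orientation; v is the mean speed in m/s. With contact_N (N) it stops when the force on the tool has changed by that much, and returns True; else False.
- ctrl.goto_joints(angles): joint-space move.
- ctrl.grip(opening, grasp_force=None): finger opening in m; grasp_force is the grip in N (None keeps the last); returns when the fingers have stopped.
- ctrl.dwell(seconds).
- ctrl.ik(position, orientation): joint angles nearest the present ones, or None.
- ctrl.read_state(): the state.
- ctrl.read_camera(name): name is "scene" or "side" or "wrist"; returns a dict with "image" (480x640x3 uint8, blue, green, red), "fov_y" (degrees; the focal length in pixels is half the picture's height over the tangent of half this angle, whatever the lens; pixels are square), "cx", "cy" (the principal point, pixels), "rvec" (rotation vector, rad) and "tvec" (3), from world to camera coordinates, as OpenCV has them; the wrist camera has in their place "tool_from_camera" (4x4, takes a point from camera to tool coordinates, whose origin is the TCP and whose axes are the flange's). Camera axes: x right, y down, z forward; pixel columns grow to the right and rows downward; lengths in m; the calibration is good to about 2 mm. A picture is of the moment at which its call begins: read the wrist's pose just before it. There is no depth.
A pose or a line that the arm cannot do raises ctrl.PlanningError and nothing moves.
- ctrl.job_done(): hands the job in; it is judged then, once.
The state is a dict: "clock": time; "joint_pos": joint angles; "joint_vel": joint speeds; "joint_torque": joint torques, N m; "tool_pos": TCP position; "orientation": TCP orientation; "force": force on the tool from outside, world axes, zero at the start; "wrist_torque": the same for the moment, N m; "opening": finger opening in m; "finger_force": force on a finger pad.
Only numpy, scipy, OpenCV 4.12 (cv2) and the standard library are available. Lean on these libraries where they do the work, as an engineer would, in place of code of your own. Each camera call takes 0.05 s, during which the arm holds its last target. There are 200 camera calls.

## Task

Pick up the paddle from its green mat and with it gently roll the steel roller along the track, over the brass ridge, into the cradle in front of the sprung bolt; never touch the roller with the gripper and keep it on the track. Then press the roller steadily against the bolt with the paddle at about 7 N (never more than 12 N) for two seconds. Ease off gently so that the roller stays in the cradle, stand the paddle upright again in the middle of its mat, let go of it, and leave the loose spacers, coupler arm and release lever alone.

Things in the scene. Friction and masses are not known exactly. Their poses are not given: they have to be found in the camera images.
- frame: Olive-drab cast latch frame, fixed; base 18 mm thick, x = -150 to +180, y = +-50 mm, with a steel roller track along its +x axis on the line y = 0. Origin: centre of its underside on the tabletop. Olive cheeks 48 mm high at y = +-38 to 48 mm, x = +40 to +140 mm. A red toggle clamp, 75 mm high, holds down its far end, x = +165 to +245 mm.
- track (a point): Point on the track floor, at frame x = 0, y = 0, z = 30 mm; axes as the frame's. Flat floor from x = -130 to +85 mm between two aluminium rails: 41 mm apart inside, 53 mm outside, tops 8 mm above the floor. Roll direction is +x. A 3 mm high brass bar at x = -122 mm closes the near end.
- ridge (a point): Middle of the brass ridge across the track, on the track floor at frame x = +45 mm. It stands 2 mm above the floor (a push of about 2 N rolls the roller over it). Past it (+x) is the cradle, floor at the same height: the roller rests there between ridge and bolt, its axis 9 to 25 mm beyond this point.
- solenoid: Black solenoid housing, 50 x 60 x 58 mm, fixed on the frame at the track's far end. Origin: lower edge of its face towards the track, at frame x = +97, z = +18 mm. A stainless bolt, 18 mm diameter, sticks out to -x, axis 30 mm above the origin; its tip is 9 to 23 mm from the face (set differently each time: feel for it). It pushes in against a damped 8 N/mm spring, no preload, 12 mm travel.
- roller: Polished, oiled steel roller (sliding friction about 0.2), 36 mm diameter, 38 mm long, about 0.25 kg, lying across the track. Origin: its centre, on its axis, 18 mm above the track floor (48 mm above the tabletop). Its y axis is the roller's axis; x and z turn as it rolls.
- paddle: Hand paddle, 0.12 kg, standing on the mat. Origin: underside, below mid-handle. Yellow handle along x, -58 to +52 mm, 16 mm wide (y), 18 mm high, centre line 34 mm above the underside; grip it across y from above near its middle. White upright blade at the +x end: 30 mm wide, 6 thick, 44 tall from the underside; its pushing face is at x = +58 mm. Tail foot at x = -50 mm.
- mat: Green paddle mat, fixed, 220 x 120 x 4 mm (x, y, z). Origin: centre of its underside on the tabletop. Its top is 4 mm above the tabletop.
- spacer_a: Loose orange nylon spacer ring, 26 mm diameter, 22 mm high. Origin: centre of underside. Leave alone.
- spacer_b: A second, identical orange nylon spacer. Leave alone.
- coupler_arm: Loose steel coupler arm lying flat, 146 mm long along its y axis, 30 mm wide, 10 mm high. Origin: centre of underside. Leave alone.
- release_lever: Loose stainless release lever lying flat, 93 mm long along its x axis, 26 mm wide, 12 mm high. Origin: underside, near its middle. Leave alone.
Mind the look-alikes: they are no part of the job. What is shaped like the paddle but blue or brown is not meant. Of the things that look like the roller, the smaller one is meant.

How it is judged:
On the way, in this order (a step that is already met when the one before it is completed fails the run):
1. the paddle is lifted in the gripper (contact force between the fingers and paddle above 1 N and z of paddle in the frame of mat above 0.02 m), for 0.2 s.
2. the roller has been pushed over the ridge and lies in the cradle (x of roller in the frame of frame between 0.05 and 0.074 m and y of roller in the frame of frame between -0.006 and 0.006 m and z of roller in the frame of frame between 0.045 and 0.051 m), for 0.1 s.
3. the paddle presses the roller against the bolt with a steady 4 to 10 N for a full second (contact force between roller and solenoid between 4 and 10 N and contact force between paddle and roller above 2 N), for 1 s.
At the end, for the whole second after the job is handed in: The roller lies still in the cradle (its axis at frame x = +50 to +74 mm, within 6 mm of the track's centre line, on the track floor within 3 mm); the paddle stands upright (within 0.1 rad) and still on the mat, its origin within 50 mm of the mat's centre along the mat's x and 40 mm along its y (all of step 2 and linear speed of each of roller, paddle below 0.02 m/s and x of paddle in the frame of mat between -0.05 and 0.05 m and y of paddle in the frame of mat between -0.04 and 0.04 m and z of paddle in the frame of mat between 0.001 and 0.008 m and angle between paddle's own z axis and vertical below 0.1 rad); the robot touches nothing.
It fails at once if the roller is pressed with more than 14 N, by the paddle or against the bolt (contact force between paddle and roller above 14 N or contact force between roller and solenoid above 14 N).
It fails at once if the gripper or arm touches the roller (contact force between any of the arm, the fingers and roller above 0.3 N).
It fails at once if the roller leaves the track (its axis rises more than 10 mm or sinks more than 8 mm) (height (world z) of roller above 0.058 m or height (world z) of roller below 0.04 m).
It fails at once if the roller is shot along faster than 0.35 m/s (linear speed of roller above 0.35 m/s).
It fails at once if a spacer, the coupler arm or the release lever is moved more than 20 mm (distance of any of spacer_a, spacer_b, coupler_arm, release_lever from where it was at the start of the episode above 0.02 m).
It also fails if it takes over 64 s, if anything falls off the work surface, if the arm or the gripper's body presses on something with over 40 N, if the wrist force passes 120 N, or if a joint passes its speed limit or range.

## Working session

There is one attempt and no reset: what is moved stays moved. The work goes in short steps, each a Python script; the robot and the scene stay as the last script left them, time stands still between calls to the robot, and variables do not carry over. Pictures are saved under pics/ and viewed, at most 10 in all, crops included, and the job is handed in when it is done.

```bash
ls; mkdir -p pics; cat > h.py <<'E'
import numpy as np, cv2
from plant import ctrl
def ray(c,u,v):
    f=240/np.tan(np.radians(c["fov_y"])/2)
    return np.array([(u-c["cx"])/f,(v-c["cy"])/f,1.])
def pix2world(c,u,v,z):
    R=cv2.Rodrigues(np.array(c["rvec"],float))[0]; t=np.array(c["tvec"],float).ravel()
    o=-R.T@t; d=R.T@ray(c,u,v); return o+d*(z-o[2])/d[2]
E
python3 - <<'E'
from h import *
import pickle
for n in ("scene","side","wrist"):
    c=ctrl.read_camera(n); cv2.imwrite(f"pics/{n}0.png",c["image"]); pickle.dump(c,open(f"{n}0.pkl","wb"))
    print({k:v for k,v in c.items() if k!="image"})
print(ctrl.read_state())
E
```

```text
pics
{'fov_y': 56.92708642687923, 'cx': 320.3359588606899, 'cy': 240.53666845917118, 'rvec': array([ 2.3226629 ,  0.52547645, -0.21824089]), 'tvec': array([-0.54840173, -0.16654162,  1.09402777])}
{'fov_y': 50.57184318809594, 'cx': 327.8536681014614, 'cy': 242.43655234205937, 'rvec': array([ 0.1552985 , -2.89577953,  1.06035273]), 'tvec': array([0.57778036, 0.10832859, 0.90576653])}
{'fov_y': 69.8396443025971, 'cx': 317.6584921484678, 'cy': 231.87917412401748, 'tool_from_camera': array([[ 1.04530342e-03, -9.59802911e-01, -2.80672903e-01,
         7.09731820e-02],
       [ 9.99999238e-01,  1.18761210e-03, -3.36943573e-04,
         5.89021835e-04],
       [ 6.56729958e-04, -2.80672337e-01,  9.59803422e-01,
        -1.43065424e-01],
       [ 0.00000000e+00,  0.00000000e+00,  0.00000000e+00,
         1.00000000e+00]])}
{'clock': 0.15, 'joint_pos': array([ 1.16325856,  0.59994345, -0.00255034,  1.59993481,  0.00178236,
        0.94290629, -0.07981314]), 'joint_vel': array([-1.07765102e-03,  1.58544304e-07, -2.44181014e-04, -1.64028379e-03,
       -3.46145859e-04, -9.10729946e-04,  6.07200306e-04]), 'joint_torque': array([ 3.18742190e-03, -7.76988101e+01,  1.56649165e+00, -2.58230227e+01,
        1.24282713e-02,  6.82534621e-03,  4.51320193e-05]), 'tool_pos': array([ 0.23539348, -0.6853511 ,  0.23061776]), 'orientation': array([-3.09755974e+00, -5.17184802e-01,  4.55450591e-04]), 'force': array([ 0.04582769, -0.49535312, -0.00363751]), 'wrist_torque': array([-0.00353286,  0.01152438,  0.04615912]), 'finger_force': 0.0, 'opening': 0.08538724087169598}
```

View pics/scene0.png

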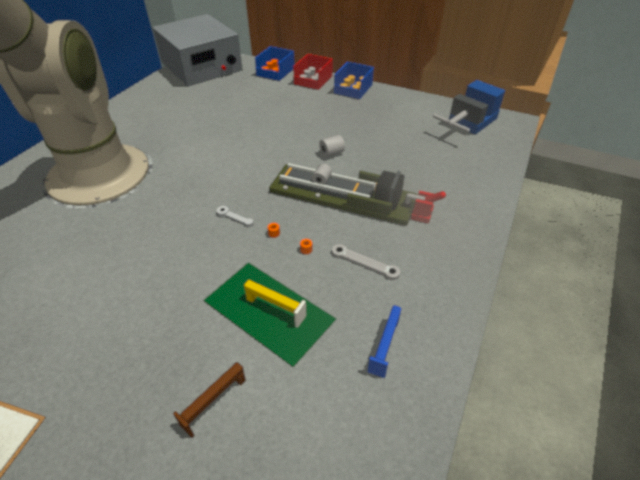

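View pics/side0.png

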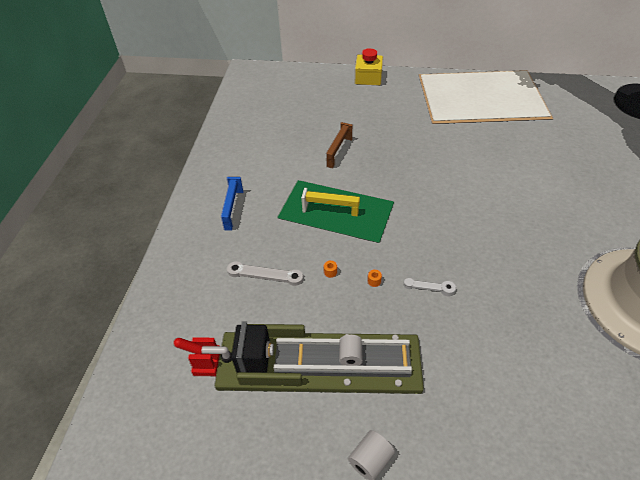

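The scene view shows the yellow paddle on the mat (~275,300), the roller on the track (~323,173) and the larger decoy roller beside it (~331,147). The side view shows the paddle at (332,200), the roller at (350,349), the ridge at (300,355) and the solenoid at (252,348). I'll enlarge the side view.

```bash
python3 - <<'E'
import cv2
a=cv2.imread("pics/side0.png")
cv2.imwrite("pics/c1.png",cv2.resize(a[320:400,205:435],None,fx=3.4,fy=3.4,interpolation=cv2.INTER_CUBIC))
cv2.imwrite("pics/c2.png",cv2.resize(a[175:247,270:400],None,fx=6,fy=6,interpolation=cv2.INTER_CUBIC))
E
```

```text
(no output)
```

View pics/c1.png

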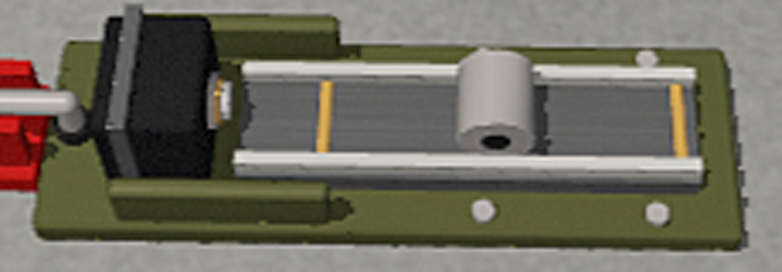

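View pics/c2.png

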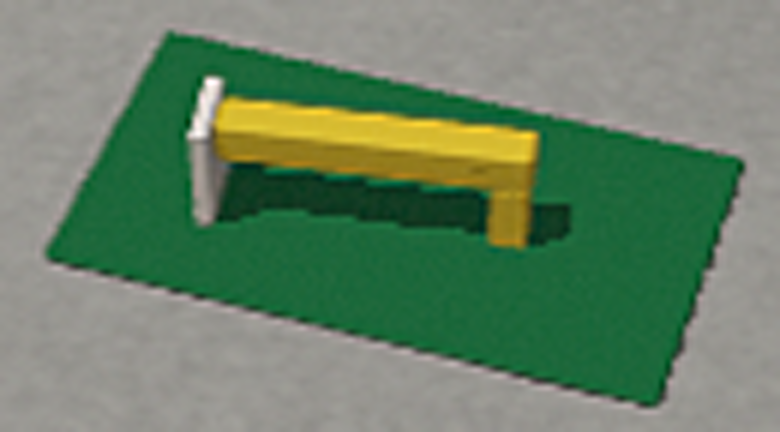

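The crops show the ridge at c1 (325,117), the near bar at (679,121), the rails and the roller end face at (495,135). In c2 the handle's top face runs from (222,113) to (537,147), and the mat corners are clear.

```bash
python3 - <<'E'
from h import *
import pickle
c=pickle.load(open("side0.pkl","rb"))
def A(l,x,y,z): print(l,np.round(pix2world(c,205+x/3.4,320+y/3.4,z),4))
def B(l,x,y,z): print(l,np.round(pix2world(c,270+x/6,175+y/6,z),4))
for p in [(70,40),(720,50),(740,237),(37,228)]: A("frame",*p,.018)
A("rail up far",243,64,.038);A("rail up near",695,70,.038);A("rail lo far",235,164,.038);A("rail lo near",702,171,.038)
A("rail lo inner far",237,152,.038);A("rail lo inner near",700,158,.038)
A("nearbar",676,85,.033);A("ridge",327,82,.032);
A("roller top L",462,55,.066);A("roller endface",495,130,.048)
for p in [(167,32),(744,160),(658,405),(47,257)]: B("mat",*p,.004)
for p in [(233,97),(538,132),(535,160),(217,127)]: B("handle",*p,.047)
B("bladetop",212,77,.048);B("bladetop",197,135,.048)
B("foot",490,243,.004);B("foot",527,247,.004)
E
```

```text
frame [0.7392 0.1459 0.018 ]
frame [0.4178 0.1181 0.018 ]
frame [0.4087 0.2147 0.018 ]
frame [0.7304 0.2445 0.018 ]
rail up far [0.647  0.1613 0.038 ]
rail up near [0.4319 0.1421 0.038 ]
rail lo far [0.6414 0.2129 0.038 ]
rail lo near [0.4283 0.1939 0.038 ]
rail lo inner far [0.6416 0.2069 0.038 ]
rail lo inner near [0.4292 0.1875 0.038 ]
nearbar [0.4403 0.1482 0.033 ]
ridge [0.6063 0.1634 0.032 ]
roller top L [0.5416 0.1615 0.066 ]
roller endface [0.5237 0.1885 0.048 ]
mat [ 0.6769 -0.2524  0.004 ]
mat [ 0.4641 -0.2065  0.004 ]
mat [ 0.4889 -0.0903  0.004 ]
mat [ 0.701  -0.1363  0.004 ]
handle [ 0.64   -0.1767  0.047 ]
handle [ 0.5355 -0.1699  0.047 ]
handle [ 0.5356 -0.1566  0.047 ]
handle [ 0.6434 -0.1618  0.047 ]
bladetop [ 0.6483 -0.1847  0.048 ]
bladetop [ 0.6493 -0.1564  0.048 ]
foot [ 0.5498 -0.1578  0.004 ]
foot [ 0.537  -0.1571  0.004 ]
```

```bash
cat >> h.py <<'E'
from scipy.spatial.transform import Rotation as Ro
FY=.089; FO=np.array([.5594,.1796]); PY=-.05; P0=np.array([.593,-.167]); M0=np.array([.5827,-.1714])
def ori(y): return (Ro.from_euler("z",y)*Ro.from_euler("x",np.pi)).as_rotvec()
def fr(x,z,y=0.): # frame coords (m) -> world
    c,s=np.cos(FY),np.sin(FY); return np.array([FO[0]+c*x-s*y,FO[1]+s*x+c*y,z])
def fx(F): return F[0]*np.cos(FY)+F[1]*np.sin(FY)
def st(l=""):
    s=ctrl.read_state(); print(l,"t%.2f"%s["clock"],np.round(s["tool_pos"],4),"F",np.round(s["force"],2),"op %.4f ff %.1f"%(s["opening"],s["finger_force"])); return s
E
python3 - <<'E'
from h import *
print(ctrl.ik(fr(-.128,.05),ori(FY)))
ctrl.move_ptp([*P0,.12],ori(PY)); st("above")
print(ctrl.read_state()["joint_pos"])
ctrl.move_linear([*P0,.021],v=.1,contact_N=6); st("down")
ctrl.grip(.0,50); st("grip")
ctrl.move_linear([*P0,.071],v=.08); st("lift")
c=ctrl.read_camera("side"); cv2.imwrite("pics/lift.png",cv2.resize(c["image"][110:250,240:440],None,fx=3.5,fy=3.5))
E
```

```text
[-0.5167533   0.61952009  0.03276612  2.33128034 -0.0998611   0.19197929
 -1.87383129]
above t2.43 [ 0.5929 -0.1682  0.1202] F [-0.96 -0.62 -0.41] op 0.0852 ff 0.0
[ 0.14474769  0.60750458  0.05893138  1.95115555 -0.06010292  0.58421627
 -1.37895193]
down t3.58 [ 0.5934 -0.1671  0.0216] F [ 0.66 -1.07  0.56] op 0.0858 ff 0.0
grip t4.22 [ 0.593  -0.167   0.0211] F [-0.46 -0.51  2.07] op 0.0151 ff 51.3
lift t4.99 [ 0.5929 -0.1669  0.071 ] F [-0.71  0.15 -0.96] op 0.0150 ff 50.9
```

View pics/lift.png

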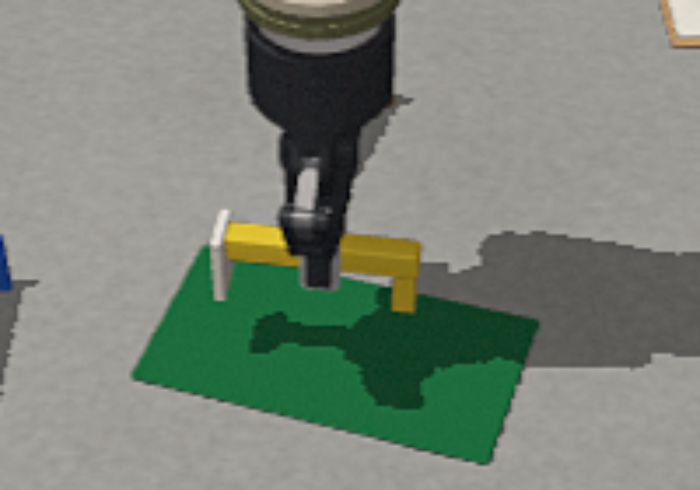

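The paddle is held level: blade at (220,255), tail at (403,290). I'll carry it over to the track.

```bash
python3 - <<'E'
from h import *
ctrl.move_linear([*P0,.16],v=.2)
ctrl.move_ptp(fr(-.128,.16),ori(FY)); st("over")
ctrl.move_linear(fr(-.128,.075),v=.1); st("low")
c=ctrl.read_camera("side"); cv2.imwrite("pics/tr.png",cv2.resize(c["image"][280:400,235:435],None,fx=4,fy=4,interpolation=cv2.INTER_CUBIC))
E
```

```text
over t7.03 [0.4327 0.1675 0.1599] F [ 0.44  0.03 -1.55] op 0.0152 ff 50.9
low t8.03 [0.4322 0.1682 0.0753] F [ 0.57  0.14 -0.33] op 0.0154 ff 50.9
```

View pics/tr.png

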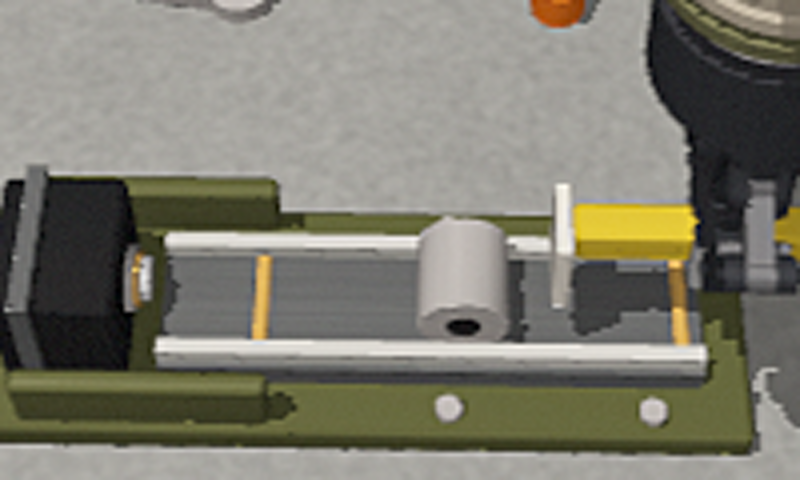

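```bash
python3 - <<'E'
from h import *
c=ctrl.read_camera("side")
def f(u,v,z):
    p=pix2world(c,u,v,z)[:2]-FO; return np.round(Ro.from_euler("z",-FY).apply([*p,0])*1000,1)[:2]
print(f(235+557/4,280+306/4,.058),f(235+567/4,280+184/4,.102),f(235+555/4,280+207/4,.102))
E
```

```text
[-71.   13.7] [-73.4 -14.1] [-68.6  -4.1]
```

```bash
python3 - <<'E'
from h import *
print(ctrl.move_linear(fr(-.128,.053),v=.05,contact_N=4)); st("down")
print(ctrl.move_linear(fr(-.046,.053),v=.03,contact_N=4)); st("pre-ridge")
s=[ctrl.read_state()["force"]]
for i in range(5): ctrl.dwell(.03); s.append(ctrl.read_state()["force"])
F0=np.mean(s,0); print(F0)
hit=ctrl.move_linear(fr(.0,.053),v=.01,contact_N=4)
q=st(hit); d=q["tool_pos"][:2]-FO; print("x_f",d@[np.cos(FY),np.sin(FY)])
for i in range(6): ctrl.dwell(.05); print(round(fx(ctrl.read_state()["force"]),2))
c=ctrl.read_camera("side"); cv2.imwrite("pics/push.png",cv2.resize(c["image"][280:400,235:435],None,fx=4,fy=4,interpolation=cv2.INTER_CUBIC))
E
```

```text
False
down t8.72 [0.4317 0.1681 0.0527] F [ 0.47 -1.12 -1.45] op 0.0151 ff 50.9
False
pre-ridge t11.60 [0.5135 0.1755 0.053 ] F [-0.33 -0.56 -1.1 ] op 0.0146 ff 50.9
[-0.04756238 -0.36732551 -0.98317125]
True t15.30 [0.5529 0.1789 0.0523] F [ 0.32 -0.54 -0.91] op 0.0149 ff 50.9
x_f -0.006541532606508819
-0.1
0.07
-0.13
0.36
0.92
-0.48
```

View pics/push.png

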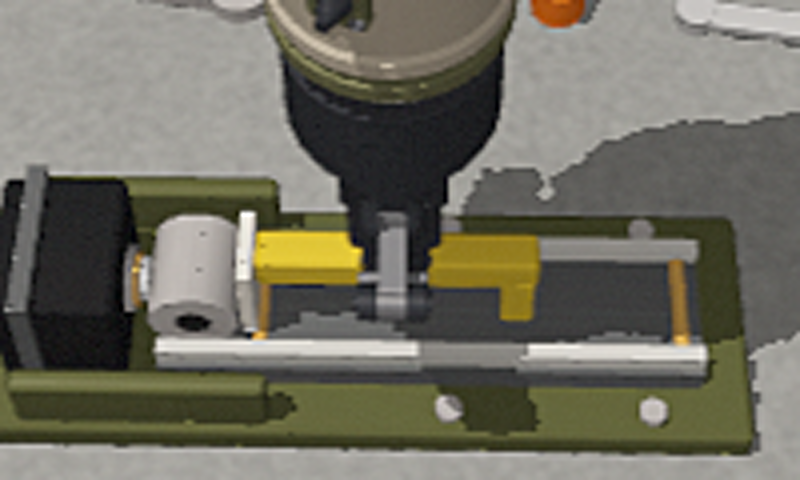

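The roller (195,275) now sits past the ridge against the bolt (145,275), and the blade is behind it at (245,255). Next comes the force-controlled press.

```bash
python3 - <<'E'
from h import *
def F(n=6,dt=.02):
    a=[]
    for i in range(n): ctrl.dwell(dt); a.append(fx(ctrl.read_state()["force"]))
    return -np.mean(a)-b
b=0; 
x=-.0095; ctrl.move_linear(fr(x,.053),v=.01); b=F(12); print("base",b)
log=[]
x=-.0072
ctrl.move_linear(fr(x,.053),v=.005)
while x<.004:
    f=F(); log.append((round(x*1e3,2),round(f,2)))
    if f>6.0: break
    x+=.0003 if f<2 else .00015; ctrl.move_linear(fr(x,.053),v=.003)
print(log); st("reached"); log=[]
t0=ctrl.read_state()["clock"]
while f>4 and ctrl.read_state()["clock"]-t0<2.8:
    f=F(); log.append(round(f,2)); e=7-f
    if abs(e)>.7: x+=np.clip(e*.00006,-.0002,.0002); ctrl.move_linear(fr(x,.053),v=.003)
print(log); st("held")
print("x",x)
E
```

```text
base 0.005715917577348077
[(-7.2, np.float64(-0.13)), (-6.9, np.float64(0.06)), (-6.6, np.float64(0.15)), (-6.3, np.float64(0.3)), (-6.0, np.float64(1.94)), (-5.7, np.float64(3.04)), (-5.55, np.float64(4.53)), (-5.4, np.float64(4.84)), (-5.25, np.float64(5.45)), (-5.1, np.float64(5.51)), (-4.95, np.float64(6.0))]
reached t20.49 [0.5537 0.179  0.0529] F [-5.9   0.31  1.62] op 0.0149 ff 51.1
[np.float64(5.97), np.float64(6.0), np.float64(5.98), np.float64(6.26), np.float64(6.28), np.float64(6.61), np.float64(6.4), np.float64(6.1), np.float64(6.54), np.float64(6.65), np.float64(6.58), np.float64(6.97), np.float64(6.72), np.float64(6.17)]
held t23.64 [0.5538 0.179  0.0528] F [-6.68  0.32  0.23] op 0.0151 ff 51.1
x -0.00457656080032507
```

```bash
python3 - <<'E'
from h import *
ctrl.dwell(.3)
ctrl.move_linear(fr(-.0075,.053),v=.002); st("eased"); ctrl.dwell(.3)
ctrl.move_linear(fr(-.045,.053),v=.03)
ctrl.move_linear(fr(-.045,.16),v=.15)
ctrl.move_ptp([*M0,.12],ori(PY)); 
ctrl.move_linear([*M0,.03],v=.08); st("low")
print(ctrl.move_linear([*M0,.020],v=.02,contact_N=3)); st("down")
c=ctrl.read_camera("side"); cv2.imwrite("pics/pl.png",cv2.resize(c["image"][120:400,220:420],None,fx=2.1,fy=2.1,interpolation=cv2.INTER_CUBIC))
E
```

```text
eased t25.07 [0.5522 0.179  0.0531] F [-0.33  0.49 -0.56] op 0.0153 ff 50.8
low t30.24 [ 0.583  -0.1715  0.0305] F [ 0.27  0.09 -0.78] op 0.0151 ff 50.9
True
down t30.71 [ 0.5827 -0.1714  0.0211] F [-0.79 -0.1   6.5 ] op 0.0151 ff 51.9
```

View pics/pl.png

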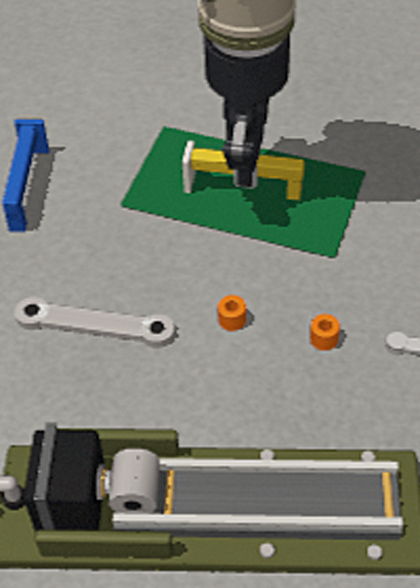

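The roller (135,480) rests in the cradle, and the paddle stands on the mat at (242,165). I'll release it.

```bash
python3 - <<'E'
from h import *
ctrl.grip(.06); st("open"); ctrl.dwell(.3)
ctrl.move_linear([*M0,.2],v=.1); st("up"); ctrl.dwell(.5)
c=ctrl.read_camera("side"); cv2.imwrite("pics/fin.png",cv2.resize(c["image"][120:400,220:420],None,fx=2.1,fy=2.1,interpolation=cv2.INTER_CUBIC))
E
```

```text
open t31.26 [ 0.5822 -0.1713  0.0205] F [ 0.03 -0.08 -0.16] op 0.0600 ff 0.0
up t33.50 [ 0.5824 -0.1713  0.1994] F [-0.12 -0.37  0.31] op 0.0599 ff 0.0
```

View pics/fin.png

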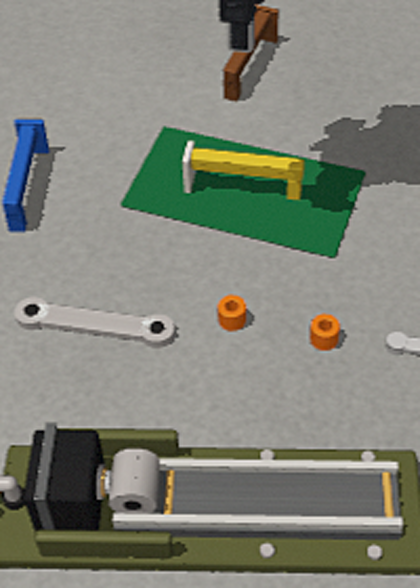

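The paddle stands upright at (242,165), clear of the gripper, and the roller is still in the cradle at (135,480).

```bash
python3 -c "
from plant import ctrl
print(ctrl.job_done())"
```

```text
the job is handed in; nothing more can be done
None
```

The job is handed in, verdict not shown: the roller rests in the cradle after being pressed against the bolt at about 6–7 N for roughly 3 s, and the paddle stands released on the middle of its mat.

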